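# Lift an interlocked nest block out of its row for inspection

## Task

The orange nest block is due for inspection: lift it straight up out of the interlocked row, without wrenching it or pulling the grey blocks along, and set it down flat inside the rim of the sloping tray. Then swing the magnifier round until its round lens is centred over the tray, and leave it there.

Things in the scene. Friction and masses are not known exactly. Their poses are not given: they have to be found in the camera images.
- strip: Fixed strip: aluminium base plate 64 x 216 x 8 mm, dark end stop at each end. Origin at underside centre, y along the row. Three block bodies are centred at y = -45.5, 0, +45.5 mm. Each one's T-shaped tongue reaches into an upright T-slot in the next block or stop, full height, smooth, 1.5 to 2 mm play: a block can leave only upward and is free once lifted 30 mm.
- nest_b_grip (a point): Orange block, loose, 0.11-0.2 kg, in any of the three places. Body 40 x 44 x 30 mm (x, y, z) plus a tongue 13 mm long, 23 mm wide on +y. Grip rib on top: 14 mm thick (x), 28 mm long, 40 mm high, its middle 6 mm to +y of the body's (mid-footprint). Point: mid-rib, 16 mm below its top, 24 mm above the body's top, 54 mm above the underside. x across the rib (squeeze so), y along the row, z up.
- nest_a_grip (a point): Grey nest block of the same shape, same point on its rib; stays in the row.
- nest_c_grip (a point): The other grey nest block, same shape, same point; stays in the row.
- tray: Sloping tray fixed on the stand, floor inside 58 mm (x, up the slope) x 86 mm (y), 4 mm thick, rim 10 mm above the floor. Origin: middle of the underside, 70 mm above the bench. z is the floor's normal, leaning 30 degrees from vertical toward the robot; y level. The block lies on its underside, tongue toward +y or -y; lying flat, its rib point is 58 mm from the origin along z.
- tray_view (a point): Point on the tray's normal through its middle, 33 mm above the tray's origin along z: the point over which the lens is to be centred, seen from straight above.
- lens (a point): Centre of the magnifier's round lens, 86 mm across, frame 10 mm thick, 185 mm above the bench, on a level arm that swings about an upright post 210 mm tall. The post's axis is 130 mm from the lens centre and stands on the uphill (+x) side of the tray. The underside of the lens is 180 mm above the bench, clear of the block lying in the tray.
- lens_handle (a point): Upright round red handle, 14 mm diameter, 52 mm high, at the arm's end beyond the lens, on the line from post to lens, 185 mm from the post's axis; its top is 239 mm above the bench. This point is on its axis, 19 mm below its top and 30 mm above the arm end it stands on.
- magnifier (a joint): Swing angle of the magnifier about its post (rad, -0.5 to 1.7). 0: lens centred over the tray; positive: swung away toward the robot's right (-y). It swings freely past 0, no stop there. Friction (about 0.12 N m, under 1 N at the handle) keeps it where it is released.
Mind the look-alikes: they are no part of the job. What is meant by the part that bears nest_b_grip is not blue, and is the smaller of those in its own colour.

How it is judged:
On the way, in this order (a step that is already met when the one before it is completed fails the run):
1. the orange block is lifted straight up clear of its neighbours, still upright (within 14 degrees) and within 3 cm of the row's line (z of nest_b_grip in the frame of strip above 0.0945 m and angle between nest_b_grip's own z axis and vertical below 0.25 rad and x of nest_b_grip in the frame of strip between -0.03 and 0.03 m).
2. the orange block lies flat inside the rim of the sloping tray, released (x of nest_b_grip in the frame of tray between -0.015 and 0.015 m and y of nest_b_grip in the frame of tray between -0.02 and 0.02 m and z of nest_b_grip in the frame of tray between 0.05 and 0.0635 m and angle between the z axis of nest_b_grip and the z axis of tray, either way round below 0.1 rad and contact force between the fingers and nest_b below 0.1 N), for 0.2 s.
3. the lens is centred over the tray, within 20 mm (horizontal distance between lens and tray_view below 0.02 m), for 0.2 s.
At the end, for the whole second after the job is handed in: The orange block lies flat (within 6 degrees of the tray's floor) inside the tray's rim and at rest, the lens stands still with its centre within 20 mm, seen from above, of the middle of the tray (tray_view), and both grey blocks are in their places in the row (within 8 mm) (x of nest_b_grip in the frame of tray between -0.015 and 0.015 m and y of nest_b_grip in the frame of tray between -0.02 and 0.02 m and z of nest_b_grip in the frame of tray between 0.05 and 0.0635 m and angle between the z axis of nest_b_grip and the z axis of tray, either way round below 0.1 rad and horizontal distance between lens and tray_view below 0.02 m and velocity of joint magnifier between -0.03 and 0.03 rad/s and linear speed of nest_b below 0.02 m/s and distance of each of nest_a_grip, nest_c_grip from where it was at the start of the episode below 0.008 m); the robot touches nothing.
It fails at once if a grey block is pulled up or shifted by more than 15 mm (distance of any of nest_a_grip, nest_c_grip from where it was at the start of the episode above 0.015 m).
It fails at once if the orange block is wrenched against a grey neighbour with more than 40 N (contact force between nest_b and nest_a above 40 N or contact force between nest_b and nest_c above 40 N).
It also fails if it takes over 54 s, if anything falls off the work surface, if the arm or the gripper's body presses on something with over 40 N, if the wrist force passes 120 N, or if a joint passes its speed limit or range.

## Robot

A 7-joint arm with a two-finger parallel gripper is mounted at the origin on a cart in front of the work surface, level with it; the furniture and walls round the work are solid. World frame = base frame: x ahead of the robot, y to its left, z up, the work surface at z = 0. Lengths are in m, angles in rad, forces in N, time in s.
With the tool pointing down it reaches from about 0.4 to 0.85 m from the base axis. Payload 10.4 kg.
Tool frame: the origin (TCP) lies midway between the tips of the shut fingers; the grasp point (between the pads) lies 19 mm behind it; z points along the fingers, y is the line along which they close (so a half turn about z gives the same grasp; the last joint's range is limited). The gripper opens to 87 mm and grips with 3 to 60 N. Pads are 19 mm wide; open, the fingers measure 117 mm over their backs; the gripper's body (75 mm by 190 mm) begins 51 mm behind the grasp point.
Start: joints at [1.079, 0.332, -0.065, 1.46, 0.022, 1.35, -0.088], TCP at [0.282, -0.558, 0.223] pointing down, gripper open.
Joint ranges: [-2.6, 2.6], [-0.5, 2.12], [-1.47, 1.34], [0.16, 2.42], [-1.27, 4.41], [0.06, 2.06], [-2.6, 2.6]. Speed limits (rad/s): [2.22, 2.22, 2.79, 2.79, 3.14, 3.14, 3.14].

## Interface

Orientations are given as a unit quaternion [x, y, z, w].
In Python, from bench import sensors, eyes, order gives the robot as it stands.
- The arm moves only by the tool arm_command, never from a script. Its argument "steps" is a list of rows, each an object with "rot": the turn, a rotation vector about the world's x, y, z in degrees, a list of three; "slide": the shift along the world's x, y, z in m, a list of three; "grip": the opening, from 0 (shut) to 1 (fully open). A call has exactly 8 rows; each row shifts and turns the commanded pose from where the row before left it; what a row does not reach is not made up. A row lasts 1/8 s, in which the tool goes at most 62.5 mm and 10.7 degrees, less where a joint would pass 70% of its speed; a pose out of reach is approached as far as the arm can. A call with a gripper value outside its range is refused whole. The fingers move at their own pace and stop on an object; "newtons" is the grip in N (left out, the last holds). Time passes only in rows, so rows that do not move let the fingers close, or fill a call up. It gives the time, the measured TCP pose, the force, the opening and the grip force at its end, in the units of the state.
- sensors.read_state(): the state, without advancing time (a new reading comes with each control period).
- eyes.camera(name): name is "scene" or "top"; returns a dict with "pixels" (400x640x3 uint8, red, green, blue), "intrinsics" (3x3 intrinsics, pixels), "pose" (4x4, takes a point from camera to world coordinates). Camera axes: x right, y down, z forward; pixel columns grow to the right and rows downward; lengths in m; the calibration is good to about 2 mm. A picture is of the moment at which its call begins. There is no depth.
- order.close_job(): hands the job in; it is judged then, once.
Trained networks look in a picture, given as the dict that the camera call returned (one of the last four; its "shot" number tells which), for a name from the list of things; names that differ only in an ending like _2 or _b are one class to them, and where a whole thing is asked for, a point or a joint stands for the part that bears it (a point fixed in the world has none). Each returns a list of dicts, best first, with "conf" (0 to 1); they miss things now and then, are a little off and sometimes report something else, mostly with a low value. They report only what shows in the picture. A call takes as long as a camera call. They do not tell look-alikes from the thing itself.
- eyes.look_for(name, picture): "bbox" ([left, top, right, bottom] in pixels, round what is visible of it).
The state is a dict: "time": time; "joint_positions": joint angles; "joint_vel": joint speeds; "joint_torque": joint torques, N m; "ee_pos": TCP position; "eef_rot": TCP orientation; "ft_force": force on the tool from outside, world axes, zero at the start; "torque": the same for the moment, N m; "width": finger opening in m; "grip_force": force on a finger pad.
Only numpy, scipy, OpenCV 4.12 (cv2) and the standard library are available. Lean on these libraries where they do the work, as an engineer would, in place of code of your own. Each camera call takes 0.05 s, during which the arm holds its last target. There are 200 camera calls.

## Working session

There is one attempt and no reset: what is moved stays moved. The work goes in short steps, Python scripts to look and compute and a tool call to move; the robot and the scene stay as the last step left them, time stands still between calls to the robot, and variables do not carry over. Pictures are saved under pics/ and viewed, at most 10 in all, crops included, and the job is handed in when it is done.

Besides the shell and the picture viewer there is one more tool, called after ">>>" by a JSON object that holds its "fn" and its "kwargs", one argument or row to a line. arm_command: Moves the arm, as the interface text tells. Its arguments: {"type":"object","properties":{"steps":{"type":"array","items":{"type":"object","properties":{"rot":{"type":"array","items":{"type":"number"}},"slide":{"type":"array","items":{"type":"number"}},"grip":{"type":"number"}}}},"newtons":{"type":"number"}},"required":["steps"]}

```bash
mkdir -p pics
cat > h.py <<'E'
import numpy as np,cv2,sys
from bench import sensors,eyes,order
def save(c,n): cv2.imwrite('pics/'+n,c['pixels'][:,:,::-1])
def ray(c,u,v):
    d=np.linalg.inv(c['intrinsics'])@[u,v,1]; T=np.array(c['pose']); return T[:3,3],T[:3,:3]@d
def atz(c,u,v,z):
    o,d=ray(c,u,v); return o+d*(z-o[2])/d[2]
def proj(c,p):
    T=np.array(c['pose']); q=T[:3,:3].T@(np.array(p)-T[:3,3]); q=np.array(c['intrinsics'])@q; return q[:2]/q[2]
E
python3 - <<'E'
from h import *
np.set_printoptions(precision=3,suppress=True)
for n in ['scene','top']:
    c=eyes.camera(n); save(c,n+'0.png'); print(n,np.array(c['pose']),np.array(c['intrinsics'])[0])
    for t in ['strip','nest_b_grip','tray','lens','lens_handle','magnifier']:
        print(t,[(np.round(b['bbox']).tolist(),round(b['conf'],2)) for b in eyes.look_for(t,c)])
s=sensors.read_state(); print(s)
E
```

```text
scene [[-0.687 -0.449  0.571 -0.251]
 [-0.726  0.408 -0.554  0.818]
 [ 0.016 -0.795 -0.606  0.957]
 [ 0.     0.     0.     1.   ]] [516.048   0.    322.84 ]
strip [([243.0, 229.0, 308.0, 288.0], 0.55)]
nest_b_grip [([269.0, 235.0, 287.0, 259.0], 0.85), ([334.0, 237.0, 361.0, 273.0], 0.75), ([273.0, 275.0, 296.0, 309.0], 0.59)]
tray [([365.0, 173.0, 396.0, 200.0], 0.58)]
lens [([341.0, 108.0, 397.0, 147.0], 0.84)]
lens_handle [([340.0, 107.0, 398.0, 146.0], 0.74)]
magnifier [([342.0, 106.0, 400.0, 146.0], 0.79), ([255.0, 246.0, 279.0, 274.0], 0.34)]
top [[-0.019 -0.991  0.135  0.385]
 [-1.     0.02   0.006  0.057]
 [-0.009 -0.135 -0.991  1.051]
 [ 0.     0.     0.     1.   ]] [416.798   0.    320.332]
strip [([218.0, 180.0, 304.0, 222.0], 0.82)]
nest_b_grip [([247.0, 189.0, 272.0, 209.0], 0.55)]
tray [([394.0, 188.0, 435.0, 220.0], 0.67)]
lens [([404.0, 129.0, 512.0, 171.0], 0.71)]
lens_handle [([402.0, 133.0, 513.0, 170.0], 0.96)]
magnifier [([401.0, 130.0, 513.0, 169.0], 0.95)]
{'time': 0.7, 'joint_positions': array([ 1.079,  0.332, -0.065,  1.46 ,  0.022,  1.35 , -0.088]), 'joint_vel': array([-0.001, -0.003,  0.002, -0.001,  0.001,  0.002, -0.002]), 'joint_torque': array([ -0.   , -62.291,   0.025, -39.006,  -0.061,   0.032,   0.   ]), 'ee_pos': array([ 0.282, -0.558,  0.223]), 'eef_rot': array([ 0.973,  0.232, -0.   ,  0.   ]), 'ft_force': array([-0.33 , -0.655,  0.184]), 'torque': array([-0.002, -0.003,  0.004]), 'grip_force': 0.0, 'width': 0.08705034150315241}
```

Run:
```python
import cv2
a=cv2.imread('pics/scene0.png')[80:330,200:440];b=cv2.imread('pics/top0.png')[100:260,190:530]
cv2.imwrite('pics/s0c.png',cv2.resize(a,None,fx=2.4,fy=2.4,interpolation=2)[:600])
cv2.imwrite('pics/t0c.png',cv2.resize(b,None,fx=2.35,fy=2.35,interpolation=2))
```

```text
(no output)
```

View pics/s0c.png

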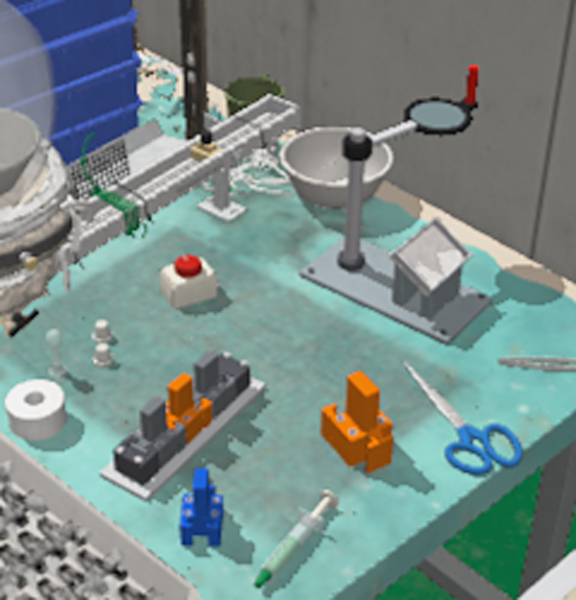

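View pics/t0c.png

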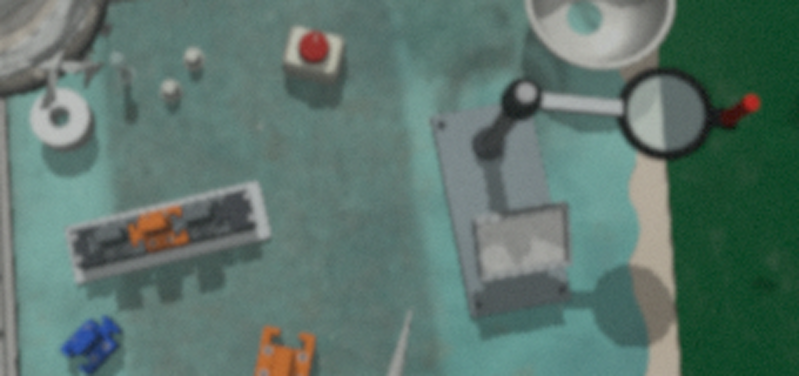

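View pics/scene0.png

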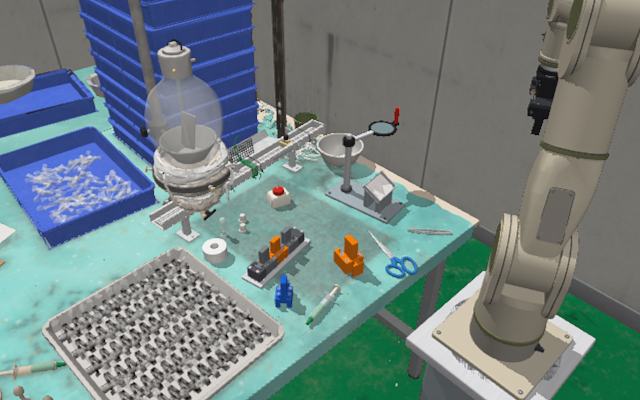

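The scene view shows the row at about (280,255), with the orange block in the middle place. The larger orange block at (348,255) and the blue one at (285,290) are the look-alikes. The tray is at (380,187), and the lens is swung out to (383,128) with its red handle at (396,115). I'll zoom in to measure.

Run:
```python
from h import *
import pickle
D={}
for n in ['scene','top']:
    cs=[eyes.camera(n) for _ in range(4)]
    m=np.mean([c['pixels'] for c in cs],0); c=cs[0]; c['pixels']=m.astype(np.uint8); D[n]=c
pickle.dump(D,open('d.pkl','wb'))
def crop(n,x,y,w,h,f): return cv2.resize(D[n]['pixels'][y:y+h,x:x+w,::-1],None,fx=f,fy=f,interpolation=cv2.INTER_CUBIC)
a=crop('scene',240,222,80,70,7.5); cv2.imwrite('pics/z1.png',a)           # 600x525
a=crop('top',215,172,95,60,8); cv2.imwrite('pics/z2.png',a)
a=np.vstack([crop('scene',325,95,90,125,4.7)]); b=crop('top',370,125,150,110,2.5)
cv2.imwrite('pics/z3.png',a)
cv2.imwrite('pics/z4.png',crop('top',370,125,150,110,5.3))
```

```text
(no output)
```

View pics/z1.png

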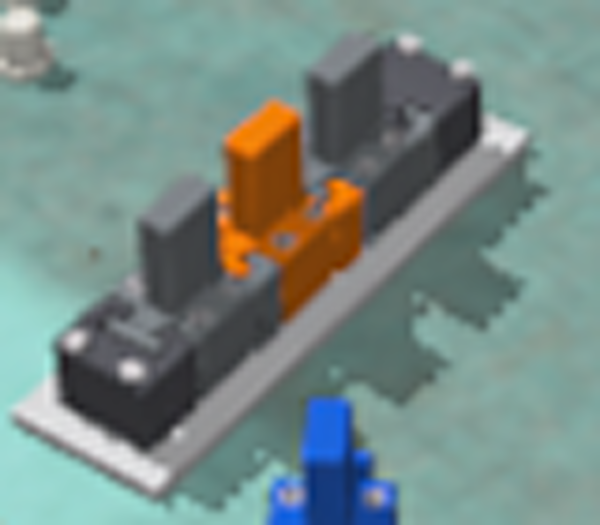

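View pics/z2.png

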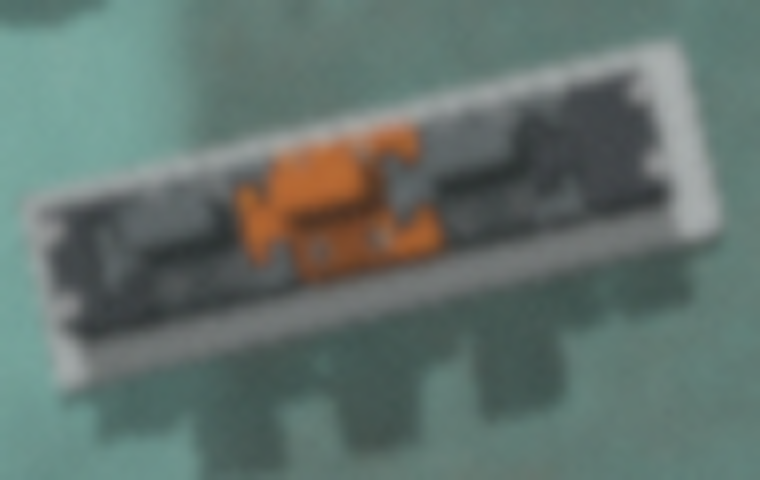

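View pics/z4.png

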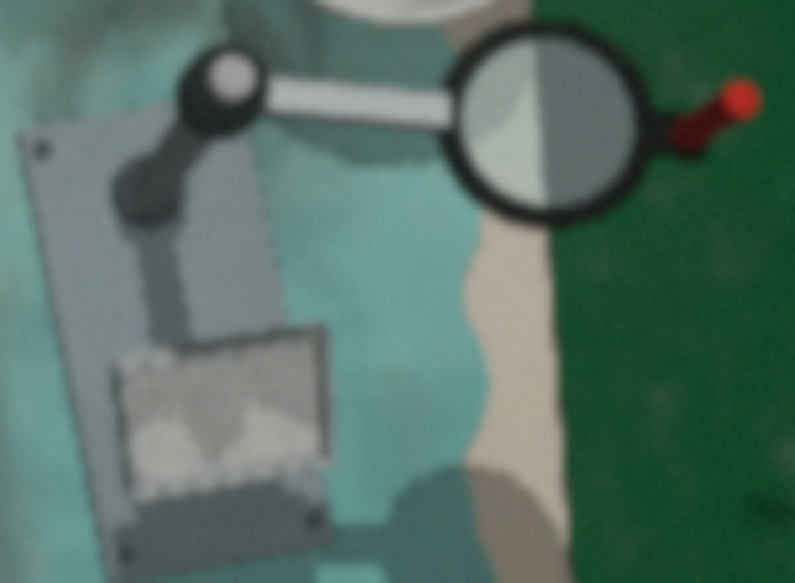

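View pics/z3.png

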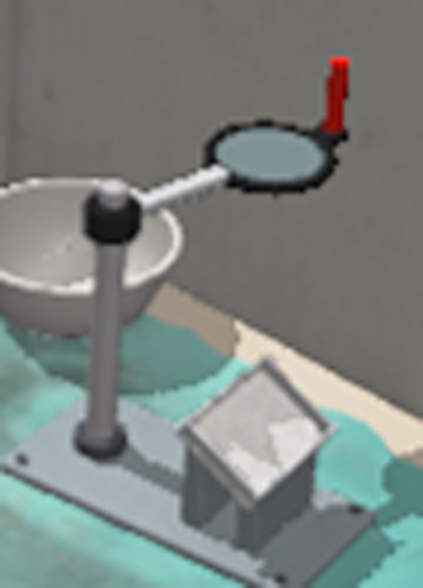

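```bash
cat > fit.py <<'E'
from h import *
import pickle
from scipy.optimize import least_squares
np.set_printoptions(precision=4,suppress=True)
D=pickle.load(open('d.pkl','rb'))
Z={1:('scene',240,222,7.5),2:('top',215,172,8),3:('scene',325,95,4.7),4:('top',370,125,5.3)}
def px(k,u,v): n,x,y,f=Z[k]; return n,np.array([x+(u+.5)/f-.5,y+(v+.5)/f-.5])
def R(a): return np.array([[np.cos(a),-np.sin(a),0],[np.sin(a),np.cos(a),0],[0,0,1]])
a,b=.032,.108
strip=[(1,12,412,a,b,.008),(1,160,490,-a,b,.008),(1,528,138,-a,-b,.008),(2,25,205,a,b,.008),(2,66,386,-a,b,.008),(2,682,42,a,-b,.008),(2,720,230,-a,-b,.008)]
a,b=.007,.014
rib=[(1,225,140,a,b),(1,258,158,-a,b),(1,300,118,-a,-b),(1,272,100,a,-b),(2,272,160,a,b),(2,352,147,a,-b),(2,368,192,-a,-b),(2,285,215,-a,b)]
def fs(p):
    r=[]
    for k,u,v,*q in strip:
        n,m=px(k,u,v); r+=list(proj(D[n],R(p[2])@q+[p[0],p[1],0])-m)
    for k,u,v,x,y in rib:
        n,m=px(k,u,v); r+=list(proj(D[n],R(p[2])@[x+p[3],y+p[4],.078]+[p[0],p[1],0])-m)
    return np.array(r)
s=least_squares(fs,[.4,.2,.2,0,0.0],loss='soft_l1'); print('strip',s.x,'\n',fs(s.x).reshape(-1,2))
p=s.x; print('rib xy',(R(p[2])@[p[3],p[4],0]+[p[0],p[1],0])[:2],'yaw deg',np.degrees(p[2]))
c30,s30=np.cos(np.pi/6),.5
Rt=np.array([[c30,0,-s30],[0,1,0],[s30,0,c30]])
tr=[(3,180,432,1,1),(3,267,358,1,-1),(3,258,503,-1,1),(3,335,432,-1,-1),(4,115,365,1,1),(4,325,328,1,-1),(4,328,455,-1,-1),(4,135,495,-1,1)]
def model(p):
    O=np.array([p[0],p[1],.07]);A=R(p[2])
    post=O+A@[.1135,0,0]; post[2]=0
    d=A@R(p[3])@np.array([-1,0,0])
    return O,A,post,d
def ft(p):
    O,A,post,d=model(p); r=[]
    for k,u,v,i,j in tr:
        n,m=px(k,u,v); r+=list(proj(D[n],O+A@Rt@np.array([i*(.029+p[4]),j*(.043+p[4]),.014]))-m)
    for k,u,v,l,z in [(3,113,188,0,.21),(3,270,155,.13,.19),(3,338,62,.185,.239),(4,233,77,0,.21),(4,547,124,.13,.19),(4,742,98,.185,.239)]:
        n,m=px(k,u,v); r+=list(proj(D[n],post+d*l+[0,0,z])-m)
    return np.array(r)
s=least_squares(ft,[.5,-.2,.1,1.4,.003],loss='soft_l1'); print('tray',s.x,'\n',ft(s.x).reshape(-1,2))
O,A,post,d=model(s.x); print('post',post,'lens',post+d*.13,'handle',post+d*.185,'handle0',post+A@[-.185,0,0], 'grasp tray',O+A@Rt@[0,0,.058],'z',A@Rt@[0,0,1])
E
python3 fit.py
```

```text
strip [0.5422 0.2124 0.2236 0.0012 0.0057] 
 [[-0.1396  0.0219]
 [-0.1662  0.2677]
 [ 0.6105 -0.6162]
 [-0.6318 -0.6126]
 [-0.4787  1.1703]
 [ 0.0156 -0.507 ]
 [ 1.1892  0.1169]
 [-0.615   0.0185]
 [-0.6659 -0.271 ]
 [ 0.4939 -0.9613]
 [-0.0916 -0.6147]
 [-0.4934  1.2867]
 [ 1.0297  0.0873]
 [ 0.3389  0.1309]
 [-0.8301  0.0895]]
rib xy [0.5421 0.2182] yaw deg 12.81414418955684
tray [ 0.5192 -0.1511  0.1533  1.2903  0.003 ] 
 [[ 0.5483 -2.1561]
 [-0.5792 -0.3894]
 [-0.6702 -1.002 ]
 [-0.175  -0.5593]
 [ 0.423   0.649 ]
 [-0.1306  0.8305]
 [ 0.7297  1.8801]
 [-0.9638  0.9994]
 [-0.4449 -0.9707]
 [-0.3914 -0.4972]
 [ 0.2735 -0.1512]
 [-0.1191 -0.7593]
 [ 0.0367 -0.6347]
 [-0.4487  0.5133]]
post [ 0.6314 -0.1338  0.    ] lens [ 0.6149 -0.2628  0.    ] handle [ 0.6079 -0.3173  0.    ] handle0 [ 0.4486 -0.1621  0.    ] grasp tray [ 0.4906 -0.1556  0.1202] z [-0.4941 -0.0763  0.866 ]
```

>>> {"fn": "arm_command", "kwargs": {
  "steps": [
    {"rot": [0, 0, 9.5], "slide": [0.016, 0.048, 0.008], "grip": 1},
    {"rot": [0, 0, 9.5], "slide": [0.016, 0.048, 0.008], "grip": 1},
    {"rot": [0, 0, 9.5], "slide": [0.016, 0.048, 0.008], "grip": 1},
    {"rot": [0, 0, 9.5], "slide": [0.016, 0.048, 0.008], "grip": 1},
    {"rot": [0, 0, 9.5], "slide": [0.016, 0.048, 0.008], "grip": 1},
    {"rot": [0, 0, 9.5], "slide": [0.016, 0.048, 0.008], "grip": 1},
    {"rot": [0, 0, 9.5], "slide": [0.016, 0.048, 0.008], "grip": 1},
    {"rot": [0, 0, 9.5], "slide": [0.016, 0.048, 0.008], "grip": 1}
  ]
}}

```text
time: 2.1
ee_pos: [0.4107, -0.172, 0.2871]
eef_rot: [0.621, 0.784, -0.0, 0.0]
ft_force: [0.3, 0.4, -0.2]
width: 0.0868
grip_force: 0.0
```

>>> {"fn": "arm_command", "kwargs": {
  "steps": [
    {"slide": [0.019, 0.056, 0], "grip": 1},
    {"slide": [0.019, 0.056, 0], "grip": 1},
    {"slide": [0.019, 0.056, 0], "grip": 1},
    {"slide": [0.019, 0.056, -0.01], "grip": 1},
    {"slide": [0.019, 0.056, -0.02], "grip": 1},
    {"slide": [0.019, 0.056, -0.02], "grip": 1},
    {"slide": [0.018, 0.056, -0.02], "grip": 1},
    {"slide": [0, 0, -0.02], "grip": 0.6}
  ]
}}

```text
schema error: expected keys rot, slide, grip
```

>>> {"fn": "arm_command", "kwargs": {
  "steps": [
    {"rot": [0, 0, 0], "slide": [0.019, 0.056, 0], "grip": 1},
    {"rot": [0, 0, 0], "slide": [0.019, 0.056, 0], "grip": 1},
    {"rot": [0, 0, 0], "slide": [0.019, 0.056, 0], "grip": 1},
    {"rot": [0, 0, 0], "slide": [0.019, 0.056, -0.01], "grip": 1},
    {"rot": [0, 0, 0], "slide": [0.019, 0.056, -0.02], "grip": 1},
    {"rot": [0, 0, 0], "slide": [0.019, 0.056, -0.02], "grip": 1},
    {"rot": [0, 0, 0], "slide": [0.018, 0.054, -0.02], "grip": 0.6},
    {"rot": [0, 0, 0], "slide": [0, 0, -0.02], "grip": 0.6}
  ]
}}

```text
time: 3.1
ee_pos: [0.5415, 0.2218, 0.1953]
eef_rot: [0.621, 0.784, 0.001, -0.002]
ft_force: [-0.8, -0.4, -0.7]
width: 0.0741
grip_force: 0.0
```

Run:
```python
from h import *
s=sensors.read_state(); print(s['time'],s['ee_pos'],s['eef_rot'],s['ft_force'],s['width'])
a=eyes.camera('scene'); b=eyes.camera('top')
f=lambda c,x,y,w,h,k:cv2.resize(c['pixels'][y:y+h,x:x+w,::-1],None,fx=k,fy=k,interpolation=2)
cv2.imwrite('pics/a1.png',np.hstack([f(a,220,180,110,150,3.6),f(b,200,90,110,150,3.6)]))
print([proj(c,s['ee_pos']) for c in (a,b)],[proj(c,[.5421,.2182,.078]) for c in (a,b)])
```

```text
3.1 [0.54146101 0.22175354 0.19534072] [ 0.62084153  0.78393393  0.0008134  -0.00165103] [-0.78535719 -0.40540531 -0.74073662] 0.07414863524270492
[array([271.56278337, 202.60069556]), array([243.46231257, 185.81860058])] [array([274.53190855, 238.29222175]), array([254.47429512, 194.27784111])]
```

View pics/a1.png

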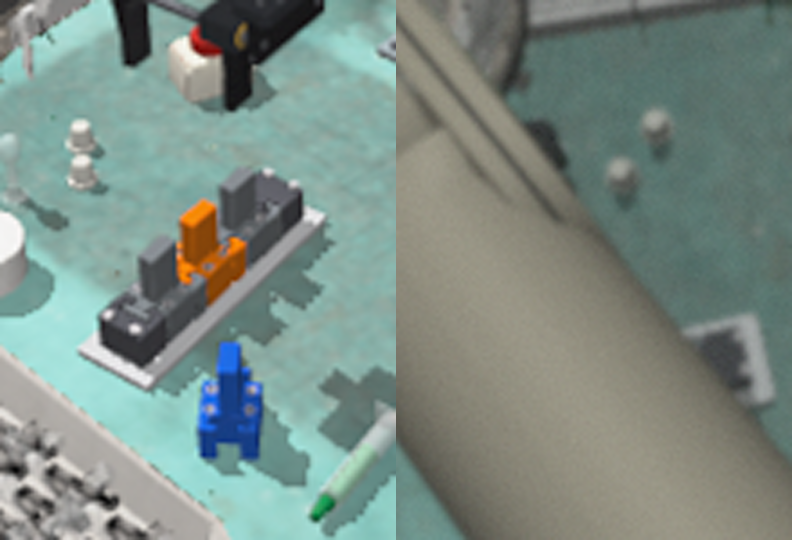

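>>> {"fn": "arm_command", "kwargs": {
  "steps": [
    {"rot": [0, 0, 0], "slide": [0.0005, -0.0035, -0.02], "grip": 0.6},
    {"rot": [0, 0, 0], "slide": [0, 0, -0.025], "grip": 0.6},
    {"rot": [0, 0, 0], "slide": [0, 0, -0.03], "grip": 0.6},
    {"rot": [0, 0, 0], "slide": [0, 0, -0.03], "grip": 0.6},
    {"rot": [0, 0, 0], "slide": [0, 0, -0.025], "grip": 0.6},
    {"rot": [0, 0, 0], "slide": [0, 0, -0.015], "grip": 0.6},
    {"rot": [0, 0, 0], "slide": [0, 0, -0.006], "grip": 0.5},
    {"rot": [0, 0, 0], "slide": [0, 0, 0], "grip": 0.4}
  ]
}}

```text
time: 4.2
ee_pos: [0.5432, 0.2126, 0.046]
eef_rot: [0.624, 0.782, 0.0, 0.0]
ft_force: [-0.2, 0.1, 0.9]
width: 0.0406
grip_force: 0.0
```

Run:
```python
from h import *
s=sensors.read_state(); print(s['time'],s['ee_pos'],s['eef_rot'],s['ft_force'],s['width'])
a=eyes.camera('scene')
f=lambda c,x,y,w,h,k:cv2.resize(c['pixels'][y:y+h,x:x+w,::-1],None,fx=k,fy=k,interpolation=2)
cv2.imwrite('pics/a2.png',f(a,235,200,90,90,6))
```

```text
4.2 [0.54323452 0.21263495 0.04596053] [6.23676872e-01 7.81682199e-01 2.15890601e-04 2.28339156e-04] [-0.24205603  0.08673764  0.93949367] 0.04058779550536414
```

View pics/a2.png

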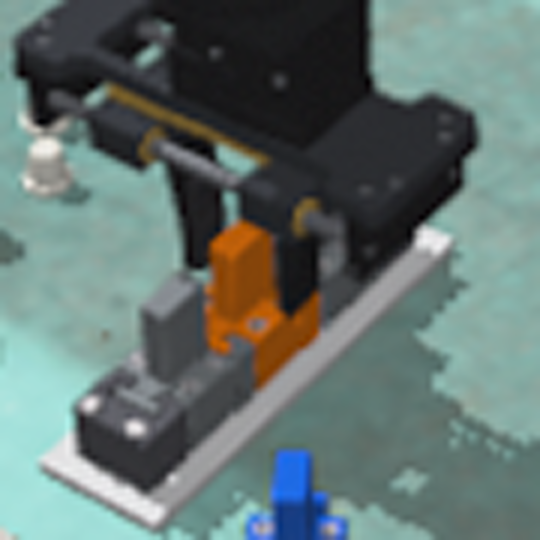

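The fingers straddle the orange rib, but sit about 5 mm too far toward -y. I'll correct that and close gently.

>>> {"fn": "arm_command", "kwargs": {
  "steps": [
    {"rot": [0, 0, 0], "slide": [-0.001, 0.0055, -0.002], "grip": 0.4},
    {"rot": [0, 0, 0], "slide": [0, 0, 0], "grip": 0.35},
    {"rot": [0, 0, 0], "slide": [0, 0, 0], "grip": 0.25},
    {"rot": [0, 0, 0], "slide": [0, 0, 0], "grip": 0.0},
    {"rot": [0, 0, 0], "slide": [0, 0, 0], "grip": 0.0},
    {"rot": [0, 0, 0], "slide": [0, 0, 0], "grip": 0.0},
    {"rot": [0, 0, 0], "slide": [0, 0, 0], "grip": 0.0},
    {"rot": [0, 0, 0], "slide": [0, 0, 0], "grip": 0.0}
  ],
  "newtons": 6
}}

```text
time: 5.25
ee_pos: [0.542, 0.2184, 0.0436]
eef_rot: [0.623, 0.782, 0.0, 0.0]
ft_force: [-0.8, -0.8, 1.3]
width: 0.0139
grip_force: 6.0
```

>>> {"fn": "arm_command", "kwargs": {
  "steps": [
    {"rot": [0, 0, 0], "slide": [0, 0, 0], "grip": 0},
    {"rot": [0, 0, 0], "slide": [0, 0, 0], "grip": 0},
    {"rot": [0, 0, 0], "slide": [0, 0, 0.003], "grip": 0},
    {"rot": [0, 0, 0], "slide": [0, 0, 0.005], "grip": 0},
    {"rot": [0, 0, 0], "slide": [0, 0, 0.006], "grip": 0},
    {"rot": [0, 0, 0], "slide": [0, 0, 0.006], "grip": 0},
    {"rot": [0, 0, 0], "slide": [0, 0, 0.006], "grip": 0},
    {"rot": [0, 0, 0], "slide": [0, 0, 0], "grip": 0}
  ],
  "newtons": 25
}}

```text
time: 6.25
ee_pos: [0.5423, 0.2185, 0.0702]
eef_rot: [0.623, 0.782, 0.0, 0.0]
ft_force: [-0.3, 0.2, -2.8]
width: 0.0139
grip_force: 25.0
```

>>> {"fn": "arm_command", "kwargs": {
  "steps": [
    {"rot": [0, 0, 0], "slide": [0, 0, 0.008], "grip": 0},
    {"rot": [0, 0, 0], "slide": [0, 0, 0.01], "grip": 0},
    {"rot": [0, 0, 0], "slide": [0, 0, 0.015], "grip": 0},
    {"rot": [0, 0, 0], "slide": [0, 0, 0.025], "grip": 0},
    {"rot": [0, 0, 0], "slide": [0, 0, 0.035], "grip": 0},
    {"rot": [0, 0, 0], "slide": [0, 0, 0.035], "grip": 0},
    {"rot": [0, 0, 0], "slide": [0, 0, 0.025], "grip": 0},
    {"rot": [0, 0, 0], "slide": [0, 0, 0], "grip": 0}
  ]
}}

```text
time: 7.25
ee_pos: [0.5427, 0.2191, 0.2253]
eef_rot: [0.623, 0.782, 0.002, 0.001]
ft_force: [0.7, -0.1, -2.1]
width: 0.0142
grip_force: 25.0
```

```bash
cat >> fit.py <<'E'
def ft2(p): # tray alone, z free
    O=np.array([p[0],p[1],p[3]]);r=[]
    for k,u,v,i,j in tr:
        n,m=px(k,u,v); r+=list(proj(D[n],O+R(p[2])@Rt@np.array([i*(.029+p[4]),j*(.043+p[4]),.014]))-m)
    return np.array(r)
q=least_squares(ft2,[.52,-.15,.15,.07,.003]); print('tray free',q.x,'\n',q.fun.reshape(-1,2))
from scipy.spatial.transform import Rotation as Ro
st=sensors.read_state(); C=Ro.from_quat(st['eef_rot'])
for yaw in (s.x[2],q.x[2]):
    T=R(yaw)@Rt
    for sg in (1,-1):
        M=np.column_stack([sg*T[:,1],sg*T[:,0],-T[:,2]]); 
        print(np.degrees((Ro.from_matrix(M)*C.inv()).as_rotvec()),np.linalg.det(M))
    for dz in (.058,.098): print('TCP at',O+T@[0,0,dz-.019])
print(st['ee_pos'],st['joint_positions'],st['ft_force'],C.as_matrix())
E
python3 fit.py | sed -n '/tray free/,$p'
```

```text
tray free [ 0.5218 -0.1531  0.1682  0.064   0.003 ] 
 [[ 0.3609 -0.9759]
 [-1.2012  0.6278]
 [-0.7488 -0.0013]
 [-0.7048  0.285 ]
 [ 0.7183  0.2622]
 [-0.1867 -0.0867]
 [ 1.0057  0.7848]
 [-0.3488  0.4266]]
[  5.573  -29.2389  -3.9947] 1.0
[-45.1307  -8.6555 169.9609] 1.0
TCP at [ 0.5    -0.1541  0.1038]
TCP at [ 0.4802 -0.1572  0.1384]
[  5.7899 -29.1944  -3.1614] 1.0
[-45.2657  -9.031  170.7581] 1.0
TCP at [ 0.5    -0.1544  0.1038]
TCP at [ 0.4803 -0.1578  0.1384]
[0.5427 0.2191 0.2253] [ 0.2119  0.3514 -0.842   1.5359  0.2664  1.3692 -0.4277] [ 0.6726 -0.1346 -2.0782] [[-0.2227  0.9749  0.004 ]
 [ 0.9749  0.2227  0.0012]
 [ 0.0003  0.0042 -1.    ]]
```

>>> {"fn": "arm_command", "kwargs": {
  "steps": [
    {"rot": [0, 0, 0], "slide": [-0.006, -0.025, 0], "grip": 0},
    {"rot": [0.8, -4.2, -0.5], "slide": [-0.015, -0.056, -0.002], "grip": 0},
    {"rot": [0.8, -4.2, -0.5], "slide": [-0.015, -0.056, -0.002], "grip": 0},
    {"rot": [0.8, -4.2, -0.5], "slide": [-0.015, -0.056, -0.003], "grip": 0},
    {"rot": [0.8, -4.2, -0.5], "slide": [-0.015, -0.056, -0.003], "grip": 0},
    {"rot": [0.8, -4.2, -0.5], "slide": [-0.015, -0.056, -0.003], "grip": 0},
    {"rot": [0.8, -4.2, -0.5], "slide": [-0.014, -0.05, -0.003], "grip": 0},
    {"rot": [0.8, -4.2, -0.5], "slide": [-0.006, -0.03, -0.002], "grip": 0}
  ]
}}

```text
time: 8.25
ee_pos: [0.4393, -0.1689, 0.2039]
eef_rot: [0.627, 0.735, 0.196, 0.169]
ft_force: [0.8, 0.8, -1.9]
width: 0.014
grip_force: 25.0
```

>>> {"fn": "arm_command", "kwargs": {
  "steps": [
    {"rot": [0, 0, 0], "slide": [0, 0, 0], "grip": 0},
    {"rot": [0, 0, 0], "slide": [0, 0, 0], "grip": 0},
    {"rot": [0, 0, 0], "slide": [0, 0, 0], "grip": 0},
    {"rot": [0, 0, 0], "slide": [0, 0, 0], "grip": 0},
    {"rot": [0, 0, 0], "slide": [0, 0, 0], "grip": 0},
    {"rot": [0, 0, 0], "slide": [0, 0, 0], "grip": 0},
    {"rot": [0, 0, 0], "slide": [0, 0, 0], "grip": 0},
    {"rot": [0, 0, 0], "slide": [0, 0, 0], "grip": 0}
  ]
}}

```text
time: 9.25
ee_pos: [0.4409, -0.1666, 0.2046]
eef_rot: [0.626, 0.736, 0.196, 0.168]
ft_force: [0.6, -0.7, -1.1]
width: 0.0139
grip_force: 25.0
```

```bash
cat > t.py <<'E'
from h import *
from scipy.spatial.transform import Rotation as Ro
np.set_printoptions(precision=4,suppress=True)
O=np.array([.5205,-.1525,.070]);T=(Ro.from_euler('z',9.3,degrees=True)*Ro.from_euler('y',-30,degrees=True)).as_matrix()
def rep():
    s=sensors.read_state(); C=Ro.from_quat(s['eef_rot'])
    M=np.column_stack([T[:,1],T[:,0],-T[:,2]])
    print(s['time'],s['ee_pos'],'in tray',T.T@(s['ee_pos']-O),'rot left',np.degrees((Ro.from_matrix(M)*C.inv()).as_rotvec()),s['ft_force'],'tray-axes F',T.T@s['ft_force'],s['joint_positions'])
    print('need',O+T@[0,0,.039]-s['ee_pos'],'axes',T.T)
if __name__=='__main__': rep()
E
python3 t.py
```

```text
9.25 [ 0.4409 -0.1666  0.2046] in tray [-0.0027 -0.001   0.157 ] rot left [ 0.1491 -0.0506  0.0629] [ 0.6386 -0.668  -1.0921] tray-axes F [-0.0938 -0.7624 -1.2069] [ 0.7862 -0.2803 -0.2519  2.2225 -0.5359  0.8413  0.983 ]
need [ 0.0604  0.0109 -0.1008] axes [[ 0.8546  0.14    0.5   ]
 [-0.1616  0.9869  0.    ]
 [-0.4934 -0.0808  0.866 ]]
```

>>> {"fn": "arm_command", "kwargs": {
  "steps": [
    {"rot": [0, 0, 0], "slide": [0.0066, 0.0012, -0.011], "grip": 0},
    {"rot": [0, 0, 0], "slide": [0.0066, 0.0012, -0.011], "grip": 0},
    {"rot": [0, 0, 0], "slide": [0.0066, 0.0012, -0.011], "grip": 0},
    {"rot": [0, 0, 0], "slide": [0.0066, 0.0012, -0.011], "grip": 0},
    {"rot": [0, 0, 0], "slide": [0.0066, 0.0012, -0.011], "grip": 0},
    {"rot": [0, 0, 0], "slide": [0.0066, 0.0012, -0.011], "grip": 0},
    {"rot": [0, 0, 0], "slide": [0.0066, 0.0012, -0.011], "grip": 0},
    {"rot": [0, 0, 0], "slide": [0, 0, 0], "grip": 0}
  ]
}}

```text
time: 10.25
ee_pos: [0.487, -0.1576, 0.1265]
eef_rot: [0.626, 0.736, 0.196, 0.167]
ft_force: [-0.1, -0.4, -1.1]
width: 0.0139
grip_force: 25.0
```

Run:
```python
from t import *
rep()
a=eyes.camera('scene'); b=eyes.camera('top')
f=lambda c,x,y,w,h,k:cv2.resize(c['pixels'][y:y+h,x:x+w,::-1],None,fx=k,fy=k,interpolation=2)
cv2.imwrite('pics/a3.png',np.hstack([f(a,330,120,90,100,4.4),f(b,370,140,90,100,4.4)]))
```

```text
10.25 [ 0.487  -0.1576  0.1265] in tray [-0.0011  0.0004  0.0658] rot left [ 0.0855 -0.1302  0.0212] [-0.1497 -0.426  -1.1147] tray-axes F [-0.7449 -0.3962 -0.857 ] [ 0.7398 -0.0863 -0.3169  2.2463 -0.5549  0.6005  0.9833]
need [ 0.0142  0.002  -0.0227] axes [[ 0.8546  0.14    0.5   ]
 [-0.1616  0.9869  0.    ]
 [-0.4934 -0.0808  0.866 ]]
```

View pics/a3.png

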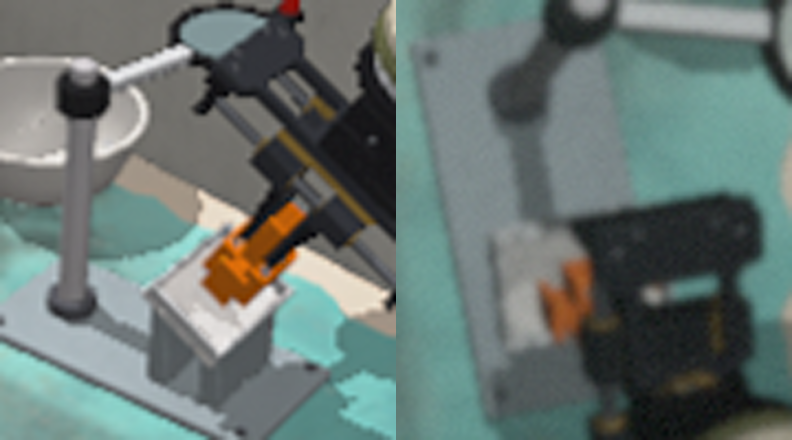

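The last picture shows the orange block held over the tray at left-pane (240,265), parallel to the floor and about centred. I'll lower it along the normal.

>>> {"fn": "arm_command", "kwargs": {
  "steps": [
    {"rot": [0, 0, 0], "slide": [0.0022, 0.0004, -0.0031], "grip": 0},
    {"rot": [0, 0, 0], "slide": [0.0022, 0.0003, -0.0031], "grip": 0},
    {"rot": [0, 0, 0], "slide": [0.0018, 0.0003, -0.0031], "grip": 0},
    {"rot": [0, 0, 0], "slide": [0.0018, 0.0003, -0.0031], "grip": 0},
    {"rot": [0, 0, 0], "slide": [0.0018, 0.0003, -0.0031], "grip": 0},
    {"rot": [0, 0, 0], "slide": [0.0018, 0.0003, -0.0031], "grip": 0},
    {"rot": [0, 0, 0], "slide": [0, 0, 0], "grip": 0},
    {"rot": [0, 0, 0], "slide": [0, 0, 0], "grip": 0}
  ]
}}

```text
time: 11.35
ee_pos: [0.4987, -0.1563, 0.109]
eef_rot: [0.626, 0.736, 0.196, 0.168]
ft_force: [-0.5, 0.7, -1.5]
width: 0.014
grip_force: 25.0
```

>>> {"fn": "arm_command", "kwargs": {
  "steps": [
    {"rot": [0, 0, 0], "slide": [0.0005, 0.0001, -0.0009], "grip": 0},
    {"rot": [0, 0, 0], "slide": [0, 0, 0], "grip": 0},
    {"rot": [0, 0, 0], "slide": [0.0005, 0.0001, -0.0009], "grip": 0},
    {"rot": [0, 0, 0], "slide": [0, 0, 0], "grip": 0},
    {"rot": [0, 0, 0], "slide": [0.0005, 0.0001, -0.0009], "grip": 0},
    {"rot": [0, 0, 0], "slide": [0, 0, 0], "grip": 0},
    {"rot": [0, 0, 0], "slide": [0, 0, 0], "grip": 0},
    {"rot": [0, 0, 0], "slide": [0, 0, 0], "grip": 0}
  ]
}}

```text
time: 12.35
ee_pos: [0.5002, -0.156, 0.1063]
eef_rot: [0.626, 0.736, 0.196, 0.168]
ft_force: [0.4, 0.0, -1.1]
width: 0.0133
grip_force: 25.0
```

```bash
python3 t.py
```

```text
12.35 [ 0.5002 -0.156   0.1063] in tray [ 0.0003 -0.0002  0.0417] rot left [ 0.1511 -0.0456  0.0639] [ 0.4039  0.0181 -1.0994] tray-axes F [-0.202  -0.0474 -1.1528] [ 0.7264 -0.027  -0.3302  2.2435 -0.5565  0.5359  0.9835]
need [ 0.001   0.0004 -0.0025] axes [[ 0.8546  0.14    0.5   ]
 [-0.1616  0.9869  0.    ]
 [-0.4934 -0.0808  0.866 ]]
```

Continue in small steps until the block seats.

>>> {"fn": "arm_command", "kwargs": {
  "steps": [
    {"rot": [0, 0, 0], "slide": [0.0005, 0.0001, -0.0009], "grip": 0},
    {"rot": [0, 0, 0], "slide": [0, 0, 0], "grip": 0},
    {"rot": [0, 0, 0], "slide": [0.0005, 0.0001, -0.0009], "grip": 0},
    {"rot": [0, 0, 0], "slide": [0, 0, 0], "grip": 0},
    {"rot": [0, 0, 0], "slide": [0.0003, 0.0001, -0.0005], "grip": 0},
    {"rot": [0, 0, 0], "slide": [0, 0, 0], "grip": 0},
    {"rot": [0, 0, 0], "slide": [0, 0, 0], "grip": 0},
    {"rot": [0, 0, 0], "slide": [0, 0, 0], "grip": 0}
  ]
}}

```text
time: 13.35
ee_pos: [0.501, -0.1561, 0.1049]
eef_rot: [0.626, 0.736, 0.196, 0.168]
ft_force: [-20.8, 1.2, 24.3]
width: 0.0137
grip_force: 25.0
```

```bash
python3 t.py
```

```text
13.35 [ 0.501  -0.1561  0.1049] in tray [ 0.0003 -0.0004  0.0401] rot left [ 0.1578 -0.053   0.0675] [-20.8096   1.2327  24.2672] tray-axes F [-5.4786  4.5794 31.1844] [ 0.7254 -0.0228 -0.3305  2.2431 -0.5564  0.5319  0.9837]
need [ 0.0002  0.0004 -0.0011] axes [[ 0.8546  0.14    0.5   ]
 [-0.1616  0.9869  0.    ]
 [-0.4934 -0.0808  0.866 ]]
```

>>> {"fn": "arm_command", "kwargs": {
  "steps": [
    {"rot": [0, 0, 0], "slide": [-0.0004, -0.0001, 0.0007], "grip": 0},
    {"rot": [0, 0, 0], "slide": [0, 0, 0], "grip": 0},
    {"rot": [0, 0, 0], "slide": [0, 0, 0], "grip": 0.2},
    {"rot": [0, 0, 0], "slide": [0, 0, 0], "grip": 0.3},
    {"rot": [0, 0, 0], "slide": [0, 0, 0], "grip": 0.4},
    {"rot": [0, 0, 0], "slide": [0, 0, 0], "grip": 0.5},
    {"rot": [0, 0, 0], "slide": [0, 0, 0], "grip": 0.5},
    {"rot": [0, 0, 0], "slide": [0, 0, 0], "grip": 0.5}
  ]
}}

```text
time: 14.35
ee_pos: [0.5012, -0.1558, 0.1047]
eef_rot: [0.626, 0.736, 0.196, 0.168]
ft_force: [-0.3, -0.2, 0.1]
width: 0.0429
grip_force: 0.0
```

>>> {"fn": "arm_command", "kwargs": {
  "steps": [
    {"rot": [0, 0, 0], "slide": [-0.0025, -0.0004, 0.0043], "grip": 0.5},
    {"rot": [0, 0, 0], "slide": [-0.005, -0.0008, 0.0087], "grip": 0.5},
    {"rot": [0, 0, 0], "slide": [-0.01, -0.0016, 0.0174], "grip": 0.5},
    {"rot": [0, 0, 0], "slide": [-0.012, -0.002, 0.021], "grip": 0.5},
    {"rot": [0, 0, 0], "slide": [-0.015, -0.0025, 0.026], "grip": 0.5},
    {"rot": [0, 0, 0], "slide": [-0.015, -0.0025, 0.026], "grip": 0.5},
    {"rot": [0, 0, 0], "slide": [-0.01, -0.0016, 0.0174], "grip": 0.5},
    {"rot": [0, 0, 0], "slide": [0, 0, 0], "grip": 0.5}
  ]
}}

```text
time: 15.35
ee_pos: [0.4317, -0.1679, 0.2273]
eef_rot: [0.626, 0.736, 0.196, 0.17]
ft_force: [-0.3, -0.4, 0.2]
width: 0.0435
grip_force: 0.0
```

Run:
```python
from t import *
rep()
M=np.diag([1.,-1,-1]) # placeholder, tool down
C=Ro.from_quat(sensors.read_state()['eef_rot']).as_matrix()
print('tool y az',np.degrees(np.arctan2(C[1,1],C[0,1])))
for n in ('scene','top'):
    c=eyes.camera(n); hsv=cv2.cvtColor(c['pixels'],cv2.COLOR_RGB2HSV)
    # predicted rib-top box if lying flat centred
    print(n,'rib top pred',proj(c,O+T@[0,0,.074]),'body corners',[proj(c,O+T@np.array(q)).round(1) for q in [(.02,-.028,.034),(-.02,-.028,.034),(.02,.016,.034),(-.02,.016,.034),(-.02,.016,.004)]])
    m=cv2.inRange(hsv,(5,150,60),(20,255,255)); k,l,st,ce=cv2.connectedComponentsWithStats(m)
    print([(st[i].tolist(),ce[i].round(1).tolist()) for i in range(1,k) if st[i][4]>25])
    r=cv2.inRange(hsv,(0,170,60),(4,255,255))|cv2.inRange(hsv,(172,170,60),(180,255,255)); k,l,st,ce=cv2.connectedComponentsWithStats(r)
    print('red',[(st[i].tolist(),ce[i].round(1).tolist()) for i in range(1,k) if st[i][4]>8], 'handle top pred',proj(c,[.6079,-.3173,.239]))
```

```text
15.35 [ 0.4317 -0.1679  0.2273] in tray [ 0.0006 -0.0009  0.1813] rot left [0.2776 0.1096 0.1265] [-0.3452 -0.3546  0.1519] tray-axes F [-0.2687 -0.2941  0.3306] [ 0.7988 -0.3226 -0.2397  2.2041 -0.5282  0.9021  0.9762]
need [ 0.0695  0.0123 -0.1235] axes [[ 0.8546  0.14    0.5   ]
 [-0.1616  0.9869  0.    ]
 [-0.4934 -0.0808  0.866 ]]
tool y az 9.342101087205236
scene rib top pred [390.3682 173.7193] body corners [array([383.6, 171.9]), array([393.1, 181.8]), array([375.5, 178.7]), array([385.2, 188.7]), array([380. , 194.1])]
[([374, 173, 23, 23, 260], [384.8, 185.0]), ([334, 235, 30, 42, 729], [349.6, 257.3])]
red [([394, 107, 6, 16, 52], [396.5, 114.2]), ([273, 187, 11, 8, 71], [278.1, 190.6])] handle top pred [396.8016 107.6527]
top rib top pred [420.6327 212.8163] body corners [array([426.7, 195.8]), array([427.8, 211.7]), array([407.8, 199.3]), array([409.2, 215.1]), array([405.7, 210.1])]
[([402, 198, 26, 22, 356], [414.6, 209.0]), ([318, 243, 5, 8, 26], [320.8, 246.0]), ([299, 248, 23, 24, 272], [309.4, 258.1])]
red [([323, 117, 5, 8, 19], [325.1, 120.6]), ([498, 141, 15, 11, 56], [505.9, 145.5])] handle top pred [509.1396 143.6175]
```

>>> {"fn": "arm_command", "kwargs": {
  "steps": [
    {"rot": [-1.2, 7.4, 0], "slide": [0.005, -0.005, 0.025], "grip": 0.6},
    {"rot": [-1.2, 7.4, 0], "slide": [0.015, -0.012, 0.025], "grip": 0.6},
    {"rot": [-1.2, 7.4, 0], "slide": [0.025, -0.022, 0.015], "grip": 0.6},
    {"rot": [-1.25, 7.4, 0], "slide": [0.03, -0.026, 0], "grip": 0.6},
    {"rot": [0, 0, -4.2], "slide": [0.03, -0.026, 0], "grip": 0.6},
    {"rot": [0, 0, -4.2], "slide": [0.03, -0.026, 0], "grip": 0.6},
    {"rot": [0, 0, -4.2], "slide": [0.025, -0.02, 0], "grip": 0.6},
    {"rot": [0, 0, -4.1], "slide": [0.016, -0.012, 0], "grip": 0.6}
  ]
}}

```text
time: 16.45
ee_pos: [0.6087, -0.3165, 0.2877]
eef_rot: [0.752, 0.659, -0.002, -0.001]
ft_force: [0.7, 0.5, 0.1]
width: 0.0526
grip_force: 0.0
```

```bash
cat > blk.py <<'E'
from t import *
from scipy.optimize import minimize
def boxes(x,y,a):
    R2=Ro.from_euler('z',a).as_matrix(); out=[]
    for lo,hi in [((-.02,-.028,.004),(.02,.016,.034)),((-.0115,.016,.004),(.0115,.029,.034)),((-.007,-.014,.034),(.007,.014,.074))]:
        out.append([O+T@(R2@np.array([(lo,hi)[i][0],(lo,hi)[j][1],(lo,hi)[k][2]])+[x,y,0]) for i in(0,1) for j in(0,1) for k in(0,1)])
    return out
def go():
    V=[]
    for n in('scene','top'):
        c=eyes.camera(n); h=cv2.cvtColor(c['pixels'],cv2.COLOR_RGB2HSV)
        m=cv2.inRange(h,(3,120,40),(22,255,255))
        u,v=proj(c,O+T@[0,0,.04]).astype(int); w=30
        V.append((c,cv2.resize(m[v-w:v+w,u-w:u+w],None,fx=6,fy=6,interpolation=cv2.INTER_LINEAR)>127,u-w,v-w))
    def cost(p):
        s=0
        for c,m,u0,v0 in V:
            r=np.zeros(m.shape,np.uint8)
            for b in boxes(*p):
                q=np.array([(proj(c,x)-[u0-.5,v0-.5])*6 for x in b]).round().astype(np.int32); cv2.fillConvexPoly(r,cv2.convexHull(q),1)
            s+=(m!=(r>0)).sum()/36
        return s
    best=min(((cost((x,y,0)),x,y) for x in np.arange(-.016,.017,.002) for y in np.arange(-.016,.017,.002)))
    r=minimize(cost,[best[1],best[2],0],method='Nelder-Mead',options=dict(initial_simplex=[[best[1],best[2],0],[best[1]+.003,best[2],0],[best[1],best[2]+.003,0],[best[1],best[2],.1]]))
    print('block in tray',r.x,r.fun,'area',[v[1].sum()/36 for v in V])
if __name__=='__main__':
    s=sensors.read_state(); C=Ro.from_quat(s['eef_rot']).as_matrix(); print(s['ee_pos'],C[:,2],'y az',np.degrees(np.arctan2(C[1,1],C[0,1])),s['joint_positions'])
    go()
E
python3 blk.py
```

```text
[ 0.6087 -0.3165  0.2877] [-0.0038 -0.0004 -1.    ] y az -7.496877888864881 [ 0.6765  0.4853 -0.4127  1.1436  0.1897  1.5519  0.1718]
block in tray [-0.0097  0.0003  0.0268] 194.94444444444443 area [np.float64(278.8333333333333), np.float64(410.0)]
```

>>> {"fn": "arm_command", "kwargs": {
  "steps": [
    {"rot": [0, 0, 0], "slide": [-0.0005, -0.0005, -0.015], "grip": 0.6},
    {"rot": [0, 0, 0], "slide": [0, 0, -0.02], "grip": 0.6},
    {"rot": [0, 0, 0], "slide": [0, 0, -0.02], "grip": 0.6},
    {"rot": [0, 0, 0], "slide": [0, 0, -0.018], "grip": 0.6},
    {"rot": [0, 0, 0], "slide": [0, 0, -0.01], "grip": 0.6},
    {"rot": [0, 0, 0], "slide": [0, 0, -0.003], "grip": 0.5},
    {"rot": [0, 0, 0], "slide": [0, 0, 0], "grip": 0.4},
    {"rot": [0, 0, 0], "slide": [0, 0, 0], "grip": 0.3}
  ],
  "newtons": 5
}}

```text
time: 17.55
ee_pos: [0.6074, -0.3167, 0.2052]
eef_rot: [0.751, 0.66, -0.001, 0.001]
ft_force: [0.5, 0.6, 0.2]
width: 0.0323
grip_force: 0.0
```

>>> {"fn": "arm_command", "kwargs": {
  "steps": [
    {"rot": [0, 0, 0], "slide": [0, 0, 0], "grip": 0.2},
    {"rot": [0, 0, 0], "slide": [0, 0, 0], "grip": 0.1},
    {"rot": [0, 0, 0], "slide": [0, 0, 0], "grip": 0},
    {"rot": [0, 0, 0], "slide": [0, 0, 0], "grip": 0},
    {"rot": [0, 0, 0], "slide": [0, 0, 0], "grip": 0},
    {"rot": [0, 0, 0], "slide": [0, 0, 0], "grip": 0},
    {"rot": [0, 0, 0], "slide": [0, 0, 0], "grip": 0},
    {"rot": [0, 0, 0], "slide": [0, 0, 0], "grip": 0}
  ]
}}

```text
time: 18.55
ee_pos: [0.6072, -0.3167, 0.2046]
eef_rot: [0.751, 0.66, -0.001, 0.001]
ft_force: [0.2, 0.3, 3.3]
width: 0.0136
grip_force: 5.0
```

Run:
```python
from h import *
np.set_printoptions(precision=4,suppress=True)
s=sensors.read_state(); C=Ro=None
print(s['ee_pos'],s['ft_force'],s['width'])
post=np.array([.6314,-.1338]); h=s['ee_pos'][:2]-post; r=np.hypot(*h); a0=np.degrees(np.arctan2(h[1],h[0])); print(r,a0)
a1=-180+9.1; N=12
q=[post+.185*np.array([np.cos(t),np.sin(t)]) for t in np.radians(np.linspace(a0,a1,N+1))]; print((a1-a0)/N); print(np.diff(q,axis=0))
```

```text
[ 0.6072 -0.3167  0.2046] [0.2375 0.3237 3.2782] 0.013606861019041062
0.1844997413318101 -97.53228513167983
-6.113976239026681
[[-0.0194  0.0036]
 [-0.0189  0.0057]
 [-0.0182  0.0077]
 [-0.0173  0.0095]
 [-0.0162  0.0113]
 [-0.0149  0.013 ]
 [-0.0134  0.0145]
 [-0.0118  0.0158]
 [-0.01    0.017 ]
 [-0.0081  0.018 ]
 [-0.0062  0.0187]
 [-0.0042  0.0193]]
```

>>> {"fn": "arm_command", "kwargs": {
  "steps": [
    {"rot": [0, 0, -6.1], "slide": [-0.0194, 0.0036, 0], "grip": 0},
    {"rot": [0, 0, -6.1], "slide": [-0.0189, 0.0057, 0], "grip": 0},
    {"rot": [0, 0, -6.1], "slide": [-0.0182, 0.0077, 0], "grip": 0},
    {"rot": [0, 0, -6.1], "slide": [-0.0173, 0.0095, 0], "grip": 0},
    {"rot": [0, 0, -6.1], "slide": [-0.0162, 0.0113, 0], "grip": 0},
    {"rot": [0, 0, -6.1], "slide": [-0.0149, 0.013, 0], "grip": 0},
    {"rot": [0, 0, 0], "slide": [0, 0, 0], "grip": 0},
    {"rot": [0, 0, 0], "slide": [0, 0, 0], "grip": 0}
  ]
}}

```text
time: 19.55
ee_pos: [0.5026, -0.2659, 0.2044]
eef_rot: [0.92, 0.392, -0.001, -0.0]
ft_force: [0.3, 1.4, 0.2]
width: 0.0137
grip_force: 5.0
```

>>> {"fn": "arm_command", "kwargs": {
  "steps": [
    {"rot": [0, 0, -6.1], "slide": [-0.0134, 0.0145, 0], "grip": 0},
    {"rot": [0, 0, -6.1], "slide": [-0.0118, 0.0158, 0], "grip": 0},
    {"rot": [0, 0, -6.1], "slide": [-0.01, 0.017, 0], "grip": 0},
    {"rot": [0, 0, -6.1], "slide": [-0.0081, 0.018, 0], "grip": 0},
    {"rot": [0, 0, -6.1], "slide": [-0.0062, 0.0187, 0], "grip": 0},
    {"rot": [0, 0, -6.1], "slide": [-0.0042, 0.0193, 0], "grip": 0},
    {"rot": [0, 0, 0], "slide": [0, 0, 0], "grip": 0},
    {"rot": [0, 0, 0], "slide": [0, 0, 0], "grip": 0}
  ]
}}

```text
time: 20.55
ee_pos: [0.4494, -0.1632, 0.2044]
eef_rot: [0.997, 0.083, -0.001, -0.001]
ft_force: [5.0, 1.9, -3.2]
width: 0.0138
grip_force: 5.0
```

Run:
```python
from t import *
s=sensors.read_state(); print(s['time'],s['ee_pos'],s['ft_force'],s['width'],s['joint_positions'])
post=np.array([.6314,-.1338]); h=s['ee_pos'][:2]-post; d=h/np.hypot(*h); tv=(O+T@[0,0,.033])[:2]
print(np.hypot(*h),'lens',post+.13*d,'tray_view',tv,'handle az',np.degrees(np.arctan2(*h[::-1])))
```

```text
20.55 [ 0.4494 -0.1632  0.2044] [ 4.9848  1.9434 -3.2097] 0.013766349515028616 [ 0.6213  0.0424 -0.3751  1.8419  0.0159  1.2623 -1.1623]
0.18441459550689224 lens [ 0.5031 -0.1546] tray_view [ 0.5042 -0.1552] handle az -170.81310525311383
```

>>> {"fn": "arm_command", "kwargs": {
  "steps": [
    {"rot": [0, 0, 0], "slide": [0, 0, 0], "grip": 0.2},
    {"rot": [0, 0, 0], "slide": [0, 0, 0], "grip": 0.3},
    {"rot": [0, 0, 0], "slide": [0, 0, 0], "grip": 0.5},
    {"rot": [0, 0, 0], "slide": [0, 0, 0], "grip": 0.6},
    {"rot": [0, 0, 0], "slide": [0, 0, 0], "grip": 0.6},
    {"rot": [0, 0, 0], "slide": [0, 0, 0.01], "grip": 0.6},
    {"rot": [0, 0, 0], "slide": [0, 0, 0.02], "grip": 0.6},
    {"rot": [0, 0, 0], "slide": [0, 0, 0.03], "grip": 0.6}
  ]
}}

```text
time: 21.55
ee_pos: [0.4482, -0.1625, 0.2653]
eef_rot: [0.997, 0.082, -0.002, -0.001]
ft_force: [0.1, -0.3, 0.1]
width: 0.0523
grip_force: 0.0
```

>>> {"fn": "arm_command", "kwargs": {
  "steps": [
    {"rot": [0, 0, 0], "slide": [0, 0, 0.04], "grip": 0.6},
    {"rot": [0, 0, 0], "slide": [-0.01, 0.01, 0.03], "grip": 0.6},
    {"rot": [0, 0, 0], "slide": [-0.01, 0.05, 0.01], "grip": 0.6},
    {"rot": [0, 0, 0], "slide": [0, 0.055, 0], "grip": 0.6},
    {"rot": [0, 0, 0], "slide": [0, 0.055, 0], "grip": 0.6},
    {"rot": [0, 0, 0], "slide": [0, 0.055, 0], "grip": 0.6},
    {"rot": [0, 0, 0], "slide": [0, 0.04, 0], "grip": 0.6},
    {"rot": [0, 0, 0], "slide": [0, 0, 0], "grip": 0.6}
  ]
}}

```text
time: 22.55
ee_pos: [0.428, 0.1056, 0.3454]
eef_rot: [0.996, 0.085, -0.001, -0.001]
ft_force: [0.3, -1.2, -0.0]
width: 0.052
grip_force: 0.0
```

Run:
```python
from t import *
s=sensors.read_state(); print(s['time'],s['ee_pos'],s['ft_force'])
post=np.array([.6314,-.1338])
for n in('scene','top'):
    c=eyes.camera(n); h=cv2.cvtColor(c['pixels'],cv2.COLOR_RGB2HSV)
    r=cv2.inRange(h,(0,170,60),(4,255,255))|cv2.inRange(h,(172,170,60),(180,255,255)); k,l,st,ce=cv2.connectedComponentsWithStats(r)
    print(n,'red',[(st[i].tolist(),ce[i].round(1).tolist()) for i in range(1,k) if st[i][4]>8],'pred handle mid',proj(c,[.4494,-.1632,.213]),'lens pred',proj(c,[.5031,-.1546,.185]),[(b['bbox'],b['conf']) for b in eyes.look_for('lens',c)])
    m=cv2.inRange(h,(3,120,40),(22,255,255)); k,l,st,ce=cv2.connectedComponentsWithStats(m); print([(st[i].tolist()) for i in range(1,k) if st[i][4]>15])
    save(c,n+'_end.png')
```

```text
22.55 [0.428  0.1056 0.3454] [ 0.2973 -1.1795 -0.0106]
scene red [([402, 146, 6, 17, 78], [404.7, 154.4]), ([273, 187, 11, 8, 71], [278.1, 190.6])] pred handle mid [404.0447 154.319 ] lens pred [385.9681 156.2701] [([341.0, 141.3, 408.3, 169.1], 0.68)]
[[338, 111, 21, 15, 57], [359, 113, 7, 7, 19], [335, 129, 7, 8, 21], [374, 173, 23, 23, 271], [334, 235, 30, 42, 761]]
top red [([319, 118, 9, 7, 32], [323.2, 120.6]), ([432, 224, 6, 4, 19], [434.8, 225.3])] pred handle mid [432.8924 225.4658] lens pred [423.8843 201.0449] [([401.8, 132.9, 445.1, 233.4], 0.65)]
[[401, 205, 7, 12, 48]]
```

```bash
python3 -c "
from bench import order
print(order.close_job())"
```

```text
the job is handed in; nothing more can be done
None
```

I handed the job in at about 22.6 s of the 54 s allowed, and no verdict came back: the orange block is in the tray, resting about 10 mm downhill of centre (limit 15 mm), and the lens is over the tray to within a few mm by my measurement. I did not re-measure the grey blocks, but no unusual force showed during the lift.

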